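Fit a bayonet nozzle on the forge blower's spigot and hold it home

ROBOT

A 6-joint arm with a two-finger parallel gripper is mounted at the origin on the work surface. World frame = base frame: x ahead of the robot, y to its left, z up, the work surface at z = 0. Lengths are in m, angles in rad, forces in N, time in s.
With the tool pointing down it reaches from about 0.25 to 0.725 m from the base axis. Payload 4 kg.
Tool frame: the origin (TCP) lies midway between the tips of the shut fingers; the grasp point (between the pads) lies 19 mm behind it (ctrl.grip_depth is the distance from the TCP to the grasp point, in m); z points along the fingers, y is the line along which they close (so a half turn about z gives the same grasp; the last joint's range is limited). The gripper opens to 85 mm and grips with 20 to 120 N. Pads are 22 mm wide; open, the fingers measure 114 mm over their backs; the gripper's body (76 mm by 85 mm) begins 54 mm behind the grasp point. The pads swing forward as they close: fully open they stand 13 mm farther back than shut.
Start: joints at [-1.281, 0.241, 0.005, 1.335, 0, 1.571], TCP at [0.143, -0.479, 0.231] pointing down, gripper open.
Joint ranges: [-2.72, 2.72], [-1.05, 1.87], [-1.09, 1.28], [-1.99, 2.15], [-1.42, 1.44], [-3.14, 3.14]. Speed limits (rad/s): [2.79, 2.79, 3.14, 3.14, 3.14, 3.14].

INTERFACE

Orientations are given as a unit quaternion [x, y, z, w].
In Python, from bench import ctrl, optics, hand_in gives the robot as it stands. The module is installed in compiled form; this text tells all that it offers.
- The arm moves only by the tool send_rows, never from a script. Its argument "increments" is a list that holds one entry, the list of rows, each a list of 5 numbers: the opening, from 0 (shut) to 1 (fully open), then the shift along the tool's x, y, z normalised to -1 to 1, where 1 is 0.03 m, then the turn about the tool's z normalised to -1 to 1, where 1 is pi/2 rad. A call has exactly 8 rows; each row shifts and turns the commanded pose from where the row before left it, along the tool's axes as they then stand; what a row does not reach is not made up. A row lasts 1/8 s, in which the tool goes at most 62.5 mm and 10.7 degrees, less where a joint would pass 70% of its speed; a pose out of reach is approached as far as the arm can. A call with a number of a shift or a turn outside -1 to 1 is refused whole. A call with a gripper value outside its range is refused whole. The fingers move at their own pace and stop on an object; "newtons" is the grip in N (left out, the last holds). Time passes only in rows, so rows that do not move let the fingers close, or fill a call up. It gives the time, the measured TCP pose, the force, the opening and the grip force at its end, in the units of the state.
- ctrl.get_state(): the state, without advancing time (a new reading comes with each control period).
- optics.capture(name): name is "scene" or "top" or "wrist"; returns (picture, depth): 384x512x3 uint8, blue, green, red; 384x512 float32, m along the optical axis (not along the pixel's ray), 0 where there is no reading.
- optics.camera_model(name): a dict with "intrinsics" (3x3 intrinsics, pixels), "world_from_camera" (4x4, takes a point from camera to world coordinates). Camera axes: x right, y up, looking along -z (the intrinsics and any distortion apply to the point x, -y, -z); pixel columns grow to the right and rows downward; lengths in m; the calibration is good to about 2 mm. The wrist camera is an equidistant fisheye: a pixel r from the principal point sees the ray r / f radians off the axis. A picture is of the moment at which its call begins: read the wrist's pose just before it. camera_model takes no time and is no camera call; for the wrist camera it gives the pose at the moment of the call.
- hand_in(): hands the job in; it is judged then, once.
The state is a dict: "time": time; "joint_positions": joint angles; "joint_vel": joint speeds; "joint_torque": joint torques, N m; "eef_pos": TCP position; "ee_rot": TCP orientation; "force": force on the tool from outside, world axes, zero at the start; "moment": the same for the moment, N m; "finger_gap": opening from 0.0 (shut) to 1.0 (fully open); "finger_force": force on a finger pad.
Only numpy, scipy, OpenCV 4.12 (cv2) and the standard library are available. Lean on these libraries where they do the work, as an engineer would, in place of code of your own. Each camera call takes 0.05 s, during which the arm holds its last target. There are 200 camera calls.

TASK

Pick up the steel nozzle with the knurled collar, set it upright over the spigot of the blower stand, and turn it until the keyways hidden inside the collar drop over the spigot's pins. Then push it fully home against the sprung seal and finish while still holding it there with the gripper, pushed down and upright: it springs back up if let go. Leave the bowl, the tin and the hammer where they are.

Things in the scene. Friction and masses are not known exactly. Their poses are not given: they have to be found in the camera images.
- nozzle: Loose steel bayonet nozzle, 0.22 to 0.36 kg, standing upright on the bench. Below, a knurled round collar 56 mm in diameter, 50 mm tall (grip it here); on it a cone 14 mm tall, 28 tapering to 18 mm wide. Origin: centre of the underside, z up. In the underside is a bore 33 mm wide, 44 mm deep.
- nozzle_grip (a point): Point on the nozzle's axis, 28 mm above its underside; axes as the nozzle's. Inside, the bore's wall has three straight keyways 120 degrees apart, each 11 mm wide and 6 mm deep, running up the whole bore from the underside. Nothing on the outside shows where they are.
- blast_stand: Blower stand, fixed to the bench: dark steel foot plate 110 x 300 x 16 mm with the upright spigot near one end and a grey round blower (100 mm across, top 118 mm above the bench, 145 mm from the spigot) near the other. Origin: on the bench, on the spigot's axis; y points from spigot to blower, z up.
- spigot_tip (a point): Centre of the spigot's tip, 74 mm above the bench; axes as the stand's. The spigot is a fixed upright steel post 30 mm in diameter, its last 10 mm tapering to 18 mm. Three round pins 7 mm thick, 120 degrees apart, stick out level 6 mm from its side.
- pins (a point): Point on the spigot's axis level with the pins' tops, 54 mm above the bench. The pins' direction differs every time and is not told by any axes. A nozzle out of line rests with its underside on the pins; within about 0.1 rad of line it can drop 10 mm on to the seal. At most a third of a turn, either way, finds the place.
- home (a point): Point on the spigot's axis, 36 mm above the bench: where the nozzle's underside centre is when fully home, 18 mm below the pins' tops; z up.
- seal (a joint): Travel of the sprung black rubber ring (about 54 mm across) round the spigot's foot, below the pins: 0 = up, its top 44 mm above the bench; 0.008 m = down on its stop, nozzle home. Its spring resists with 4 N at first and 12 N at the stop, and lifts the nozzle again if let go.
- bowl: Bystander: open aluminium bowl, 130 mm wide, 50 mm tall; origin under its centre.
- tin: Bystander: dark steel can, 66 mm diameter, 90 mm tall; origin under its centre.
- hammer: Bystander: hammer lying flat, 280 mm long, along its own x axis; origin at its middle, underneath.
There are look-alikes about, which are no part of the job. What is shaped like the nozzle but orange or pink is not meant.

How it is judged:
By the outcome, as a careful person would: the job done as asked, in the order asked, and still so for the second after the job is handed in, while the arm keeps its last pose, push and grip.
It also fails if it takes over 61 s, if anything falls off the work surface, if the arm or the gripper's body presses on something with over 40 N, if the wrist force passes 120 N, or if a joint passes its speed limit or range.

## Working session

There is one attempt and no reset: what is moved stays moved. The work goes in short steps, Python scripts to look and compute and a tool call to move; the robot and the scene stay as the last step left them, time stands still between calls to the robot, and variables do not carry over. Pictures are saved under pics/ and viewed, at most 10 in all, crops included, and the job is handed in when it is done.

Besides the shell and the picture viewer there is one more tool, called after "Request:" by a JSON object that holds its "method" and its "body", one argument or row to a line. send_rows: Moves the arm, as the interface text tells. Its arguments: {"type":"object","properties":{"increments":{"type":"array","items":{"type":"array","items":{"type":"array","items":{"type":"number"}}}},"newtons":{"type":"number"}},"required":["increments"]}

```bash
mkdir -p pics
cat > h.py <<'E'
import numpy as np, cv2
from bench import ctrl, optics, hand_in
def cap(n):
    m=optics.camera_model(n); p,d=optics.capture(n); return p,d,np.array(m['intrinsics']),np.array(m['world_from_camera'])
def cloud(d,K,T):
    v,u=np.indices(d.shape); x=(u-K[0,2])/K[0,0]*d; y=-(v-K[1,2])/K[1,1]*d
    P=np.stack([x,y,-d],-1)@T[:3,:3].T+T[:3,3]; P[d<=0]=np.nan; return P
E
python3 - <<'E'
from h import *
s=ctrl.get_state(); print(s, ctrl.grip_depth)
for n in('scene','top'):
    p,d,K,T=cap(n); np.savez(n,p=p,d=d,K=K,T=T); cv2.imwrite(f'pics/{n}0.png',p); print(n,K,T)
E
```

```text
{'time': 0.0, 'joint_positions': array([-1.28097822e+00,  2.41424006e-01,  3.70388155e-03,  1.33518434e+00,
       -4.86889143e-06,  1.57077638e+00]), 'joint_vel': array([ 0.00047523,  0.00153061,  0.00150202, -0.0017628 , -0.00023976,
        0.00014647]), 'joint_torque': array([-3.89298802e-04, -3.72317398e+01,  2.52408063e+01,  1.69340411e-02,
       -7.09418896e-05,  7.22132455e-06]), 'eef_pos': array([ 0.14270574, -0.47853872,  0.23039968]), 'ee_rot': array([ 9.89517053e-01,  1.44412226e-01, -1.54608427e-04, -1.04266976e-03]), 'force': array([-0.58126567, -0.02051622,  0.03453582]), 'moment': array([ 0.03658065,  0.0125811 , -0.00150006]), 'finger_force': 0.0, 'finger_gap': 1.0020129842761811} 0.0187
scene [[404.38324651   0.         256.98665543]
 [  0.         404.38324651 190.36208931]
 [  0.           0.           1.        ]] [[-0.72704254 -0.45768926  0.51179066  1.03380497]
 [ 0.68629898 -0.46265584  0.56119808  0.32719427]
 [-0.02007139  0.75925629  0.65048215  0.66249251]
 [ 0.          0.          0.          1.        ]]
top [[371.25609218   0.         255.86594166]
 [  0.         371.25609218 197.4237417 ]
 [  0.           0.           1.        ]] [[-3.84860948e-04  9.96047527e-01 -8.88210287e-02  4.94264090e-01]
 [-9.99999550e-01 -4.60366831e-04 -8.29606118e-04 -1.45593258e-01]
 [-8.67217378e-04  8.88206694e-02  9.96047256e-01  8.27845077e-01]
 [ 0.00000000e+00  0.00000000e+00  0.00000000e+00  1.00000000e+00]]
```

View pics/top0.png

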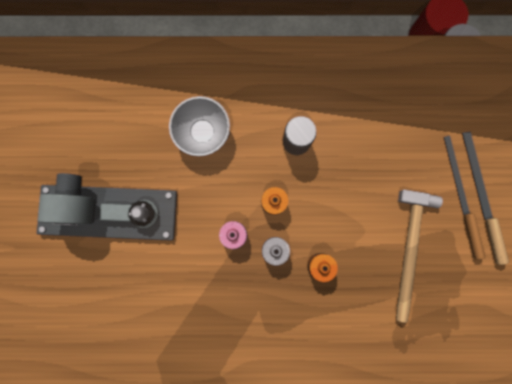

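View pics/scene0.png

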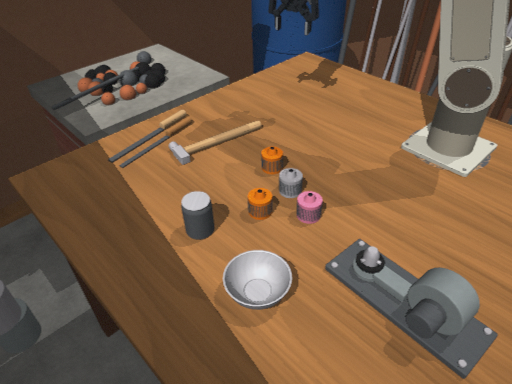

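Top view: the steel-grey nozzle is at (276,251). The look-alikes are pink at (232,235) and orange at (275,200) and (323,268). The tin at (300,133) and bowl at (200,127) have different shapes. The spigot is at about (141,212). I choose the grey one, and will measure it and check a close crop.

Run:
```python
from h import *
z=np.load('top.npz'); p,d,K,T=[z[k] for k in 'pdKT']; P=cloud(d,K,T)
print('bench z',np.nanmedian(P[300:340,60:120,2]))
def circ(name,u,v,r,lo,hi):
    v0,u0=np.indices(d.shape); m=(np.hypot(u0-u,v0-v)<r)&(P[...,2]>lo)&(P[...,2]<hi)
    q=P[m]; c,rr=cv2.minEnclosingCircle(q[:,:2].astype(np.float32)); print(name,len(q),np.round(q.mean(0),4),'circ',np.round(c,4),round(rr,4),'ztop',np.percentile(P[np.hypot(u0-u,v0-v)<r][:,2],99).round(4))
for n,u,v in(('grey',276,251),('pink',232,235),('or1',275,200),('or2',323,268)):
    circ(n,u,v,18,.044,.056); circ(n+'cone',u,v,18,.058,.07)
circ('spig',141,212,20,.058,.09); circ('seal',141,212,20,.038,.048); circ('spigtip',141,212,20,.07,.09)
circ('blower',67,208,40,.1,.13); circ('tin',300,133,25,.08,.1); circ('bowl',200,127,40,.045,.06)
a=cv2.resize(p[180:245,100:180],None,fx=5,fy=5,interpolation=cv2.INTER_CUBIC); b=cv2.resize(p[218:283,236:316],None,fx=5,fy=5,interpolation=cv2.INTER_CUBIC)
cv2.imwrite('pics/crop1.png',np.hstack([a,b]))
# plate corners
m=(P[...,2]>.008)&(P[...,2]<.022)&(np.indices(d.shape)[1]<185)&(np.indices(d.shape)[0]>170)&(np.indices(d.shape)[0]<260)
print(cv2.minAreaRect(P[m][:,:2].astype(np.float32)))
```

```text
bench z -0.00047182982045063104
grey 481 [ 0.4523 -0.185   0.0498] circ [ 0.4525 -0.1853] 0.0281 ztop nan
greycone 89 [ 0.4523 -0.1848  0.0627] circ [ 0.4522 -0.185 ] 0.0109 ztop nan
pink 472 [ 0.4856 -0.0953  0.0499] circ [ 0.4859 -0.0951] 0.0281 ztop nan
pinkcone 82 [ 0.486  -0.0955  0.0634] circ [ 0.4857 -0.0955] 0.0106 ztop nan
or1 469 [ 0.5575 -0.1829  0.0498] circ [ 0.5578 -0.1831] 0.0282 ztop nan
or1cone 83 [ 0.5576 -0.1833  0.0629] circ [ 0.5576 -0.1831] 0.011 ztop nan
or2 497 [ 0.4182 -0.2834  0.0496] circ [ 0.4177 -0.2837] 0.0284 ztop nan
or2cone 91 [ 0.4183 -0.2829  0.0629] circ [ 0.4181 -0.2834] 0.0112 ztop nan
spig 174 [0.5309 0.097  0.0695] circ [0.5313 0.0995] 0.0151 ztop nan
seal 334 [0.5313 0.1002 0.043 ] circ [0.5332 0.1061] 0.0344 ztop nan
spigtip 92 [0.5306 0.0985 0.073 ] circ [0.5311 0.0992] 0.0116 ztop nan
blower 1073 [0.537  0.2384 0.1122] circ [0.537  0.2441] 0.0442 ztop nan
tin 719 [ 0.6943 -0.2345  0.0892] circ [ 0.695  -0.2347] 0.0312 ztop nan
bowl 461 [ 0.7244 -0.0176  0.0486] circ [ 0.7184 -0.0218] 0.0649 ztop nan
((0.5349845290184021, 0.1840561181306839), (0.3003919720649719, 0.11023801565170288), 87.49031829833984)
```

View pics/crop1.png

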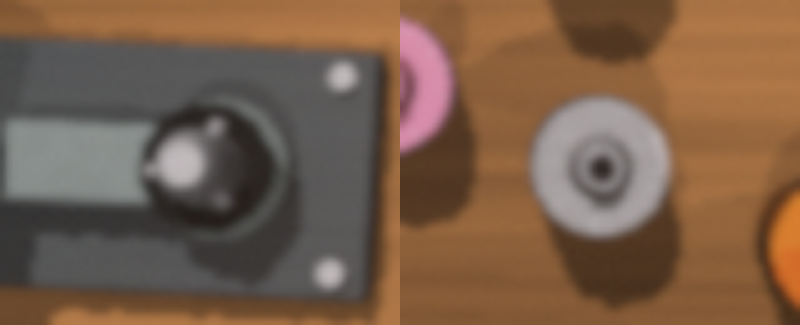

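The right crop confirms a bare steel-grey nozzle with its cone centred. The left crop shows the spigot with three bright pins, at crop pixels of about (150,168), (213,125) and (222,200). Next I cross-check with the scene camera and work out the first move.

Run:
```python
from h import *
from scipy.optimize import least_squares
def fit(P,c,lo,hi,r,R=.035):
    m=(np.hypot(P[...,0]-c[0],P[...,1]-c[1])<R)&(P[...,2]>lo)&(P[...,2]<hi); q=P[m]
    f=lambda x:np.hypot(q[:,0]-x[0],q[:,1]-x[1])-(x[2] if r is None else r)
    s=least_squares(f,list(c)+[.02],loss='soft_l1',f_scale=.001); return np.round(s.x,4),len(q),np.round(np.sqrt(np.mean(f(s.x)**2)),4)
for n in('scene','top'):
    z=np.load(n+'.npz'); P=cloud(z['d'],z['K'],z['T'])
    print(n,'nozzle side',fit(P,(.4523,-.185),.01,.042,.028),'spigot side',fit(P,(.531,.099),.056,.063,.015,.022))
    for c,nm,lo,hi,R in(((.4523,-.185),'noz top',.047,.053,.035),((.531,.099),'tip',.0715,.08,.015)):
        m=(np.hypot(P[...,0]-c[0],P[...,1]-c[1])<R)&(P[...,2]>lo)&(P[...,2]<hi); q=P[m]
        print(nm,len(q),cv2.minEnclosingCircle(q[:,:2].astype(np.float32)),q.mean(0).round(4))
```

```text
scene nozzle side (array([ 0.4557, -0.1863,  0.02  ]), 232, np.float64(0.0011)) spigot side (array([0.5338, 0.0983, 0.02  ]), 43, np.float64(0.0007))
noz top 205 ((0.45502573251724243, -0.18680107593536377), 0.029787883162498474) [ 0.4589 -0.1826  0.0503]
tip 71 ((0.5349706411361694, 0.09878622740507126), 0.010799502953886986) [0.5354 0.0991 0.0737]
top nozzle side (array([ 0.4526, -0.1848,  0.02  ]), 14, np.float64(0.0003)) spigot side (array([0.5311, 0.1   , 0.02  ]), 16, np.float64(0.0004))
noz top 447 ((0.4523528516292572, -0.18518199026584625), 0.02812911383807659) [ 0.4525 -0.185   0.0497]
tip 76 ((0.5302993655204773, 0.09882871061563492), 0.010876093059778214) [0.5308 0.0988 0.0735]
```

Request:
{"method": "send_rows", "body": {
  "increments": [
    [[1,0.95,-0.477,0,0],[1,0.95,-0.477,0,0],[1,0.95,-0.477,0,0],[1,0.95,-0.477,0,0],[1,0.95,-0.477,0,0],[1,0.95,-0.477,0,0],[1,0.95,-0.477,0,0],[1,0.95,-0.477,0,0]]
  ],
  "newtons": 80
}}

```text
time: 1.1
eef_pos: [0.3291, -0.3033, 0.2309]
ee_rot: [0.99, 0.144, -0.0, -0.0]
force: [-0.3, 0.2, -0.1]
finger_gap: 1.005
finger_force: 0.0
```

Request:
{"method": "send_rows", "body": {
  "increments": [
    [[1,0.857,-0.429,0,0],[1,0.857,-0.429,0,0],[1,0.857,-0.429,0,0],[1,0.857,-0.429,0,0],[1,0.857,-0.429,0,0],[1,0.857,-0.429,0,0],[1,0,0,0,-0.108],[1,0,0,0,-0.108]]
  ]
}}

```text
time: 2.1
eef_pos: [0.4544, -0.1856, 0.2306]
ee_rot: [0.95, 0.313, -0.001, -0.0]
force: [-0.0, 0.6, 0.1]
finger_gap: 1.0
finger_force: 0.0
```

```bash
cat >> h.py <<'E'
from scipy.spatial.transform import Rotation as Ro
def to(target,yaw_y=None):
    s=ctrl.get_state(); R=Ro.from_quat(s['ee_rot']).as_matrix(); e=np.array(target)-s['eef_pos']
    print('t',round(s['time'],2),'pos',s['eef_pos'].round(4),'yawY deg',np.degrees(np.arctan2(R[1,1],R[0,1])).round(1),'units',(R.T@e/.03).round(3),'q',s['joint_positions'].round(3),'F',s['force'].round(1),'M',s['moment'].round(2),'gap',round(s['finger_gap'],3),'ff',round(s['finger_force'],1),'zaxis',R[:,2].round(4))
    return s,R
E
python3 - <<'E'
from h import *
to([.454,-.1855,.006])
p,d,K,T=cap('wrist'); cv2.imwrite('pics/wrist1.png',p); np.savez('wrist1',p=p,d=d,K=K,T=T); print(K,T)
E
```

```text
t 2.1 pos [ 0.4544 -0.1856  0.2306] yawY deg -53.6 units [-3.000e-03  0.000e+00  7.488e+00] q [-0.388  0.224 -0.018  1.33  -0.     2.118] F [-0.   0.6  0.1] M [-0.01  0.03  0.02] gap 1.0 ff 0.0 zaxis [-1.4e-03  5.0e-04 -1.0e+00]
[[297.31863964   0.         250.17644356]
 [  0.         297.31863964 195.5793359 ]
 [  0.           0.           1.        ]] [[ 0.59446124  0.76575435  0.24543045  0.5171716 ]
 [-0.80412271  0.56669443  0.1795664  -0.13943472]
 [-0.00158032 -0.30410146  0.95263834  0.37291068]
 [ 0.          0.          0.          1.        ]]
```

View pics/wrist1.png

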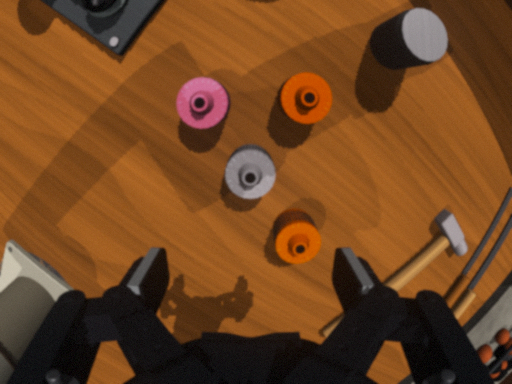

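Wrist view: the grey nozzle is at (250,172) between the fingers, with pink at (202,102) and orange at (306,97) and (297,240), all off the finger line. I check its position through the fisheye model.

Run:
```python
from h import *
z=np.load('wrist1.npz'); p,d,K,T=[z[k] for k in 'pdKT']
v,u=np.indices(d.shape); a=(u-K[0,2])/K[0,0]; b=(v-K[1,2])/K[1,1]; th=np.hypot(a,b); k=np.tan(th)/np.maximum(th,1e-9)
P=np.stack([a*k*d,-b*k*d,-d],-1)@T[:3,:3].T+T[:3,3]
for (uu,vv) in((250,172),(202,102),(306,97),(297,240)):
    m=(np.hypot(u-uu,v-vv)<30)&(P[...,2]>.046)&(P[...,2]<.054)&(d>0); q=P[m]
    print(len(q),cv2.minEnclosingCircle(q[:,:2].astype(np.float32)),q.mean(0).round(4))
```

```text
1577 ((0.454120010137558, -0.18538248538970947), 0.028567951172590256) [ 0.4549 -0.1848  0.0497]
1661 ((0.4873800277709961, -0.09517953544855118), 0.028672797605395317) [ 0.4877 -0.0956  0.0497]
1633 ((0.5594680905342102, -0.18306925892829895), 0.028523283079266548) [ 0.5591 -0.1827  0.0497]
1191 ((0.41957783699035645, -0.283739298582077), 0.028806941583752632) [ 0.4209 -0.2818  0.0497]
```

Request:
{"method": "send_rows", "body": {
  "increments": [
    [[1,0,0,1,0],[1,0,0,1,0],[1,0,0,1,0],[1,0,0,1,0],[1,0,0,1,0],[1,0,0,1,0],[1,0,0,0.8,0],[1,0,0,0.68,0]]
  ]
}}

```text
time: 3.15
eef_pos: [0.4537, -0.186, 0.0056]
ee_rot: [0.951, 0.308, -0.001, -0.001]
force: [-0.1, -0.4, 0.2]
finger_gap: 0.999
finger_force: 0.0
```

Request:
{"method": "send_rows", "body": {
  "increments": [
    [[1,0,0,0,0],[0.4,0,0,0,0],[0.4,0,0,0,0],[0.4,0,0,0,0],[0.4,0,0,0,0],[0.4,0,0,0,0],[0.4,0,0,0,0],[0.4,0,0,0,0]]
  ],
  "newtons": 80
}}

```text
time: 4.15
eef_pos: [0.4554, -0.1864, 0.0083]
ee_rot: [0.951, 0.309, 0.001, 0.001]
force: [-0.9, 0.5, 5.9]
finger_gap: 0.637
finger_force: 85.0
```

Run:
```python
from h import *
to([.454,-.1855,.006])
```

```text
t 4.15 pos [ 0.4554 -0.1864  0.0083] yawY deg -54.0 units [-0.019 -0.053  0.078] q [-0.389  0.442 -0.352  0.775  0.     2.124] F [-0.9  0.5  5.9] M [ 0.3   0.28 -0.04] gap 0.637 ff 85.0 zaxis [ 2.4e-03 -6.0e-04 -1.0e+00]
```

Request:
{"method": "send_rows", "body": {
  "increments": [
    [[0.4,0,0,-0.3,0],[0.4,0,0,-0.5,0],[0.4,0,0,-0.6,0],[0.4,0,0,-0.7,0],[0.4,0,0,-0.7,0],[0.4,0,0,-0.6,0],[0.4,0,0,0,0],[0.4,0,0,0,0]]
  ],
  "newtons": 100
}}

```text
time: 5.15
eef_pos: [0.454, -0.1861, 0.1086]
ee_rot: [0.951, 0.309, -0.0, -0.0]
force: [-0.1, 0.6, -2.2]
finger_gap: 0.644
finger_force: 105.5
```

Run:
```python
from h import *
to([.5325,.0990,.115])
```

```text
t 5.15 pos [ 0.454  -0.1861  0.1086] yawY deg -54.0 units [ 7.707 -6.143 -0.213] q [-0.389  0.314 -0.232  1.025 -0.     2.124] F [-0.1  0.6 -2.2] M [-0.05  0.02 -0.  ] gap 0.644 ff 105.5 zaxis [-6.e-04  2.e-04 -1.e+00]
```

Request:
{"method": "send_rows", "body": {
  "increments": [
    [[0.4,0.9,-0.72,-0.1,0],[0.4,1,-0.8,-0.1,0],[0.4,1,-0.8,0,0],[0.4,1,-0.8,0,0],[0.4,1,-0.8,0,0],[0.4,1,-0.8,0,0],[0.4,1,-0.8,0,0],[0.4,0.8,-0.62,0,0]]
  ]
}}

```text
time: 6.15
eef_pos: [0.5321, 0.1001, 0.1135]
ee_rot: [0.951, 0.31, -0.001, -0.0]
force: [0.9, -0.1, -1.6]
finger_gap: 0.638
finger_force: 105.8
```

Request:
{"method": "send_rows", "body": {
  "increments": [
    [[0.4,0,0,0,0],[0.4,0,0,0,0],[0.4,0,0,0,0],[0.4,0,0,0,0],[0.4,0,0,0,0],[0.4,0,0,0,0],[0.4,0,0,0,0],[0.4,0,0,0,0]]
  ]
}}

```text
time: 7.15
eef_pos: [0.5328, 0.0987, 0.1149]
ee_rot: [0.951, 0.309, -0.0, -0.0]
force: [-0.3, -0.1, -2.4]
finger_gap: 0.637
finger_force: 105.8
```

Run:
```python
from h import *
to([.5325,.0990,.068])
p,d,K,T=cap('scene'); a=p[180:320,300:460]; P=cloud(d,K,T)
b,*_=cap('wrist'); cv2.imwrite('pics/over.png',np.hstack([cv2.resize(a,(400,350)),cv2.resize(b[80:340,100:400],(400,350))]))
s=ctrl.get_state(); m=(np.hypot(P[...,0]-.5325,P[...,1]-.099)<.04)
from scipy.optimize import least_squares
for lo,hi,r in((.107,.155,.028),(.056,.063,.015)):
    q=P[m&(P[...,2]>lo)&(P[...,2]<hi)]
    f=lambda x:np.hypot(q[:,0]-x[0],q[:,1]-x[1])-r
    r_=least_squares(f,[.53,.1],loss='soft_l1',f_scale=.001); print(len(q),r_.x.round(4),np.median(abs(f(r_.x))).round(4))
```

```text
t 7.15 pos [0.5328 0.0987 0.1149] yawY deg -54.0 units [-1.000e-03 -1.500e-02  1.564e+00] q [ 0.183  0.399 -0.085  1.086  0.     2.696] F [-0.3 -0.1 -2.4] M [0.04 0.02 0.03] gap 0.637 ff 105.8 zaxis [-0.e+00  1.e-04 -1.e+00]
773 [0.5339 0.0977] 0.0008
42 [0.5338 0.0982] 0.0006
```

View pics/over.png

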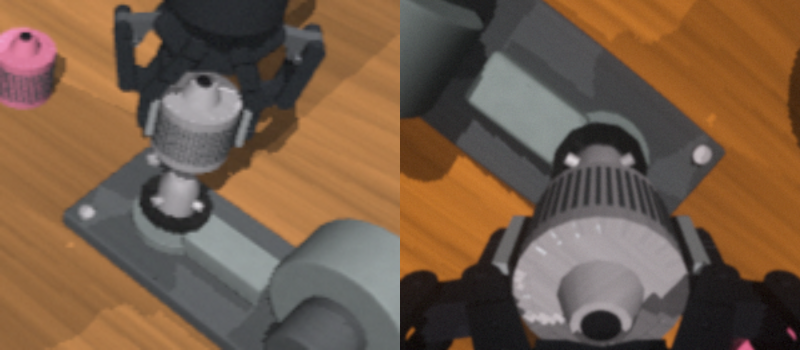

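The scene crop shows the nozzle at (200,130) held upright right over the spigot at (180,190). The camera fit puts the axes within 0.5 mm. Lowering onto the pins.

Request:
{"method": "send_rows", "body": {
  "increments": [
    [[0.4,0,0,0.3,0],[0.4,0,0,0.4,0],[0.4,0,0,0.4,0],[0.4,0,0,0.3,0],[0.4,0,0,0.2,0],[0.4,0,0,0.15,0],[0.4,0,0,0.05,0],[0.4,0,0,0,0]]
  ]
}}

```text
time: 8.25
eef_pos: [0.5328, 0.0986, 0.0622]
ee_rot: [0.951, 0.309, 0.0, 0.0]
force: [-3.2, -0.5, 4.6]
finger_gap: 0.637
finger_force: 106.9
```

Run:
```python
from h import *
to([.5325,.0990,.0623])
```

```text
t 8.25 pos [0.5328 0.0986 0.0622] yawY deg -54.0 units [-0.002 -0.016 -0.002] q [ 0.183  0.453 -0.155  0.962  0.     2.696] F [-3.2 -0.5  4.6] M [-0.1   0.67 -0.  ] gap 0.637 ff 106.9 zaxis [ 7.e-04  1.e-04 -1.e+00]
```

Request:
{"method": "send_rows", "body": {
  "increments": [
    [[0.4,0,0,0.04,-0.03],[0.4,0,0,0,-0.03],[0.4,0,0,0,-0.03],[0.4,0,0,0,-0.03],[0.4,0,0,0,-0.03],[0.4,0,0,0,-0.03],[0.4,0,0,0,-0.03],[0.4,0,0,0,-0.03]]
  ]
}}

```text
time: 9.25
eef_pos: [0.5347, 0.1, 0.0622]
ee_rot: [0.876, 0.483, 0.003, -0.0]
force: [-2.1, 2.5, 7.4]
finger_gap: 0.641
finger_force: 106.7
```

Run:
```python
from h import *
to([.5325,.0990,.0623])
```

```text
t 9.25 pos [0.5347 0.1    0.0622] yawY deg -32.2 units [-0.068 -0.043 -0.004] q [ 1.840e-01  4.530e-01 -1.550e-01  9.570e-01  2.000e-03  2.317e+00] F [-2.1  2.5  7.4] M [ 0.55  0.36 -0.13] gap 0.641 ff 106.7 zaxis [ 0.0047  0.0031 -1.    ]
```

Request:
{"method": "send_rows", "body": {
  "increments": [
    [[0.4,-0.05,-0.03,0,-0.03],[0.4,0,0,0,-0.03],[0.4,0,0,0,-0.03],[0.4,0,0,0,-0.03],[0.4,0,0,0,-0.03],[0.4,0,0,0,-0.03],[0.4,0,0,0,-0.03],[0.4,0,0,0,-0.03]]
  ]
}}

```text
time: 10.25
eef_pos: [0.5336, 0.0991, 0.0622]
ee_rot: [0.77, 0.638, 0.003, 0.001]
force: [-0.6, 1.9, 6.1]
finger_gap: 0.64
finger_force: 106.4
```

Run:
```python
from h import *
to([.5325,.0990,.0623])
```

```text
t 10.25 pos [0.5336 0.0991 0.0622] yawY deg -10.7 units [-0.011 -0.034 -0.005] q [ 0.183  0.451 -0.159  0.955  0.002  1.939] F [-0.6  1.9  6.1] M [ 0.49  0.2  -0.09] gap 0.64 ff 106.4 zaxis [ 0.0056  0.0029 -1.    ]
```

Request:
{"method": "send_rows", "body": {
  "increments": [
    [[0.4,0,-0.02,0.02,-0.03],[0.4,0,0,0,-0.03],[0.4,0,0,0,-0.03],[0.4,0,0,0,-0.03],[0.4,0,0,0,-0.03],[0.4,0,0,0,-0.03],[0.4,0,0,0,-0.03],[0.4,0,0,0,-0.03]]
  ]
}}

```text
time: 11.25
eef_pos: [0.533, 0.0986, 0.0609]
ee_rot: [0.636, 0.771, 0.002, 0.002]
force: [0.7, 0.9, -0.6]
finger_gap: 0.638
finger_force: 106.2
```

Run:
```python
from h import *
to([.5325,.0990,.0623])
```

```text
t 11.25 pos [0.533  0.0986 0.0609] yawY deg 10.9 units [ 0.017 -0.014 -0.047] q [ 0.183  0.451 -0.162  0.952  0.     1.563] F [ 0.7  0.9 -0.6] M [ 0.24 -0.31  0.04] gap 0.638 ff 106.2 zaxis [ 0.0054  0.0012 -1.    ]
```

It has started to drop: z is 1.3 mm lower and the push is gone. Now straight down, no turn.

Request:
{"method": "send_rows", "body": {
  "increments": [
    [[0.4,0,0,0.05,0],[0.4,0,0,0.05,0],[0.4,0,0,0.05,0],[0.4,0,0,0.05,0],[0.4,0,0,0,0],[0.4,0,0,0,0],[0.4,0,0,0,0],[0.4,0,0,0,0]]
  ]
}}

```text
time: 12.25
eef_pos: [0.5327, 0.0999, 0.057]
ee_rot: [0.636, 0.771, 0.003, 0.001]
force: [-4.4, 2.6, 16.4]
finger_gap: 0.64
finger_force: 107.9
```

Run:
```python
from h import *
to([.5325,.0990,.0443])
```

```text
t 12.25 pos [0.5327 0.0999 0.057 ] yawY deg 11.0 units [-0.029 -0.015  0.422] q [ 0.184  0.455 -0.168  0.941  0.003  1.563] F [-4.4  2.6 16.4] M [0.62 0.89 0.58] gap 0.64 ff 107.9 zaxis [ 0.0057  0.004  -1.    ]
```

Request:
{"method": "send_rows", "body": {
  "increments": [
    [[0.4,0,0,-0.04,-0.01],[0.4,0,0,0,-0.01],[0.4,0,0,0,-0.01],[0.4,0,0,0,-0.01],[0.4,0,0,0.04,-0.01],[0.4,0,0,0,-0.01],[0.4,0,0,0,0],[0.4,0,0,0,0]]
  ]
}}

```text
time: 13.25
eef_pos: [0.532, 0.0987, 0.0533]
ee_rot: [0.6, 0.8, 0.001, 0.001]
force: [2.9, 4.5, -0.3]
finger_gap: 0.633
finger_force: 106.2
```

Run:
```python
from h import *
to([.5325,.0990,.0443])
```

```text
t 13.25 pos [0.532  0.0987 0.0533] yawY deg 16.3 units [0.004 0.017 0.299] q [ 1.83e-01  4.61e-01 -1.70e-01  9.37e-01  1.00e-03  1.47e+00] F [ 2.9  4.5 -0.3] M [ 1.04 -0.74  0.19] gap 0.633 ff 106.2 zaxis [ 0.0025  0.0016 -1.    ]
```

Request:
{"method": "send_rows", "body": {
  "increments": [
    [[0.4,0,0,0.05,0],[0.4,0,0,0.05,0],[0.4,0,0,0.05,0],[0.4,0,0,0.05,0],[0.4,0,0,0.05,0],[0.4,0,0,0.05,0],[0.4,0,0,0,0],[0.4,0,0,0,0]]
  ]
}}

```text
time: 14.25
eef_pos: [0.532, 0.0987, 0.0463]
ee_rot: [0.6, 0.8, 0.002, 0.001]
force: [0.0, 2.9, 13.3]
finger_gap: 0.636
finger_force: 107.5
```

Run:
```python
from h import *
to([.5325,.0990,.0443])
```

```text
t 14.25 pos [0.532  0.0987 0.0463] yawY deg 16.3 units [0.004 0.017 0.067] q [ 1.83e-01  4.68e-01 -1.79e-01  9.20e-01  1.00e-03  1.47e+00] F [ 0.   2.9 13.3] M [0.93 0.34 0.06] gap 0.636 ff 107.5 zaxis [ 0.0035  0.0018 -1.    ]
```

Request:
{"method": "send_rows", "body": {
  "increments": [
    [[0.4,0,0,0.04,0],[0.4,0,0,0.04,0],[0.4,0,0,0.04,0],[0.4,0,0,0.04,0],[0.4,0,0,0,0],[0.4,0,0,0,0],[0.4,0,0,0,0],[0.4,0,0,0,0]]
  ],
  "newtons": 115
}}

```text
time: 15.25
eef_pos: [0.5321, 0.0986, 0.046]
ee_rot: [0.6, 0.8, 0.003, 0.002]
force: [-11.4, 0.9, 41.7]
finger_gap: 0.64
finger_force: 119.2
```

Run:
```python
from h import *
to([.5325,.0990,.0443])
```

```text
t 15.25 pos [0.5321 0.0986 0.046 ] yawY deg 16.3 units [0.01  0.015 0.057] q [ 1.830e-01  4.670e-01 -1.820e-01  9.150e-01  1.000e-03  1.469e+00] F [-11.4   0.9  41.7] M [0.58 2.54 0.23] gap 0.64 ff 119.2 zaxis [ 0.0058  0.0022 -1.    ]
```

Run:
```python
from h import *
p,d,K,T=cap('scene'); P=cloud(d,K,T)
r=np.hypot(P[...,0]-.5338,P[...,1]-.098); 
q=P[(r>.016)&(r<.027)&(P[...,2]>.075)&(P[...,2]<.095)]; print('collar top z',len(q),np.percentile(q[:,2],[10,50,75,90]).round(4))
A=np.c_[q[:,:2]-q[:,:2].mean(0),np.ones(len(q))]
k=abs(q[:,2]-np.percentile(q[:,2],70))<.004; print('plane',np.linalg.lstsq(A[k],q[k,2],rcond=None)[0].round(4),k.sum())
q=P[(r<.012)&(P[...,2]>.09)]; print('cone top',len(q),np.percentile(q[:,2],[50,80,95]).round(4) if len(q) else '')
z=np.load('scene.npz'); P0=cloud(z['d'],z['K'],z['T']); r0=np.hypot(P0[...,0]-.4557,P0[...,1]+.1863)
q=P0[(r0>.016)&(r0<.027)&(P0[...,2]>.045)]; print('ref',np.percentile(q[:,2],[10,50,75,90]).round(4)); q=P0[(r0<.012)&(P0[...,2]>.054)]; print(np.percentile(q[:,2],[50,80,95]).round(4))
cv2.imwrite('pics/home1.png',cv2.resize(p[180:320,300:460],(640,560),interpolation=cv2.INTER_CUBIC))
```

```text
collar top z 144 [0.0823 0.0875 0.0882 0.0889]
plane [-0.0114 -0.008   0.0875] 124
cone top 220 [0.4934 0.5054 0.5079]
ref [0.0487 0.0505 0.0511 0.0517]
[0.0632 0.0645 0.0654]
```

View pics/home1.png

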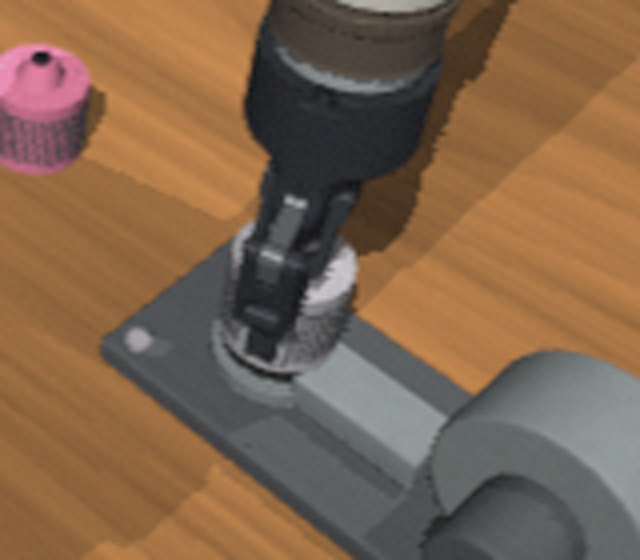

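The crop shows the nozzle seated at (290,300), with the collar right down by the seal. The collar top reads about 37 mm + 50 mm, so it may be 1–1.5 mm short. I'll ease off, cancel the side load, wiggle, and push again to tell the stop from a bind.

Request:
{"method": "send_rows", "body": {
  "increments": [
    [[0.4,0,-0.04,-0.08,0],[0.4,0,0,0,-0.02],[0.4,0,0,0,-0.02],[0.4,0,0,0,0.02],[0.4,0,0,0,0.02],[0.4,0,0,0,0],[0.4,0,0,0,0],[0.4,0,0,0,0]]
  ]
}}

```text
time: 16.3
eef_pos: [0.5324, 0.0985, 0.0462]
ee_rot: [0.6, 0.8, 0.003, 0.002]
force: [-4.3, 2.5, 23.9]
finger_gap: 0.64
finger_force: 119.3
```

Run:
```python
from h import *
to([.5325,.0990,.0443])
```

```text
t 16.3 pos [0.5324 0.0985 0.0462] yawY deg 16.3 units [0.014 0.008 0.064] q [ 1.820e-01  4.660e-01 -1.830e-01  9.140e-01  1.000e-03  1.469e+00] F [-4.3  2.5 23.9] M [0.77 0.76 0.28] gap 0.64 ff 119.3 zaxis [ 0.0073  0.0023 -1.    ]
```

Request:
{"method": "send_rows", "body": {
  "increments": [
    [[0.4,0,0,-0.1,0],[0.4,0,0,-0.05,-0.02],[0.4,0,0,0,-0.02],[0.4,0,0,0,0.02],[0.4,0,0,0,0.02],[0.4,0,0,0,-0.01],[0.4,0,0,0,0],[0.4,0,0,0,0]]
  ]
}}

```text
time: 17.3
eef_pos: [0.5317, 0.0988, 0.0478]
ee_rot: [0.594, 0.805, 0.002, 0.001]
force: [3.4, 6.0, 6.5]
finger_gap: 0.638
finger_force: 120.1
```

Run:
```python
from h import *
to([.5325,.0990,.0443])
```

```text
t 17.3 pos [0.5317 0.0988 0.0478] yawY deg 17.1 units [0.    0.026 0.116] q [ 1.830e-01  4.650e-01 -1.800e-01  9.210e-01  1.000e-03  1.454e+00] F [3.4 6.  6.5] M [ 1.12 -0.44 -0.05] gap 0.638 ff 120.1 zaxis [ 0.0047  0.0024 -1.    ]
```

```bash
cat >> h.py <<'E'
def wcloud():
    p,d,K,T=cap('wrist'); v,u=np.indices(d.shape); a=(u-K[0,2])/K[0,0]; b=(v-K[1,2])/K[1,1]; th=np.hypot(a,b); k=np.tan(th)/np.maximum(th,1e-9)
    P=np.stack([a*k*d,-b*k*d,-d],-1)@T[:3,:3].T+T[:3,3]; P[d<=0]=np.nan; return p,P
def plane(q,it=6,tol=.0012):
    k=np.ones(len(q),bool)
    for _ in range(it):
        A=np.c_[q[:,:2]-[.5325,.099],np.ones(len(q))]; c=np.linalg.lstsq(A[k],q[k,2],rcond=None)[0]; e=q[:,2]-A@c; k=abs(e)<max(tol,1.0*np.median(abs(e)))
    return c.round(4),k.sum(),e[k].std().round(5)
def tilt():
    p,P=wcloud(); r=np.hypot(P[...,0]-.5325,P[...,1]-.099)
    q=P[(r>.0165)&(r<.0265)&(P[...,2]>.078)&(P[...,2]<.098)]; print('collar',plane(q),len(q))
    q=P[(r>.035)&(r<.12)&(P[...,2]>.010)&(P[...,2]<.020)]; print('foot',plane(q),len(q))
    q=P[(P[...,2]>-.006)&(P[...,2]<.006)]; print('bench',plane(q),len(q))
    return p,P
E
python3 - <<'E'
from h import *
p,P=tilt(); cv2.imwrite('pics/w2.png',cv2.resize(p[80:384,80:420],(760,600)))
E
```

```text
collar (array([0.0043, 0.0045, 0.0889]), np.int64(4944), np.float64(0.0005)) 5092
foot (array([-0.0006,  0.0008,  0.0156]), np.int64(18375), np.float64(0.00056)) 19884
bench (array([-0.0004,  0.0001, -0.0003]), np.int64(91235), np.float64(0.00054)) 97462
```

View pics/w2.png

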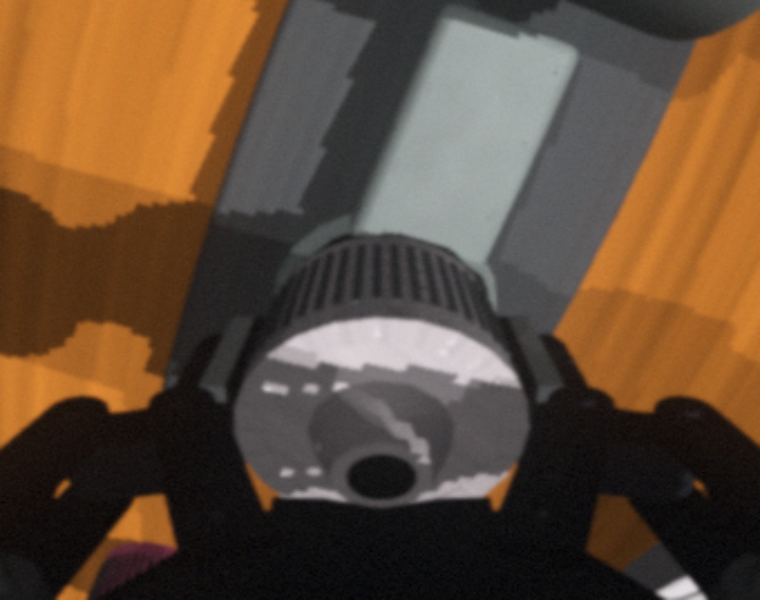

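Measured by wrist depth: the collar top is 88.9 mm at TCP 47.8 mm and tilt is only about 6 mrad, so home should be at TCP of about 44.4 mm. The stop I felt at 46.0 mm is therefore a bind. I centre yaw and xy, then push again.

Request:
{"method": "send_rows", "body": {
  "increments": [
    [[0.4,0.02,0.01,-0.05,-0.015],[0.4,0.02,0.01,0,-0.015],[0.4,0,0,0.05,0],[0.4,0,0,0.04,0],[0.4,0,0,0.04,0],[0.4,0,0,0.04,0],[0.4,0,0,0,0],[0.4,0,0,0,0]]
  ]
}}

```text
time: 18.35
eef_pos: [0.5317, 0.0987, 0.0463]
ee_rot: [0.575, 0.818, 0.002, 0.002]
force: [-1.6, 0.0, 22.3]
finger_gap: 0.636
finger_force: 122.0
```

Run:
```python
from h import *
to([.5325,.0990,.0443]); tilt()
```

```text
t 18.35 pos [0.5317 0.0987 0.0463] yawY deg 19.8 units [0.001 0.028 0.067] q [ 1.840e-01  4.670e-01 -1.820e-01  9.170e-01 -1.000e-03  1.409e+00] F [-1.6  0.  22.3] M [0.22 0.59 0.05] gap 0.636 ff 122.0 zaxis [ 0.0054 -0.     -1.    ]
collar (array([0.0032, 0.004 , 0.0875]), np.int64(4935), np.float64(0.0005)) 5081
foot (array([-0.0001,  0.0007,  0.0157]), np.int64(18649), np.float64(0.00055)) 20276
bench (array([-0.0004,  0.0001, -0.0003]), np.int64(89560), np.float64(0.00054)) 95585
```

Run:
```python
from h import *
for n in('top','scene'):
    z=np.load(n+'.npz'); P=cloud(z['d'],z['K'],z['T']); c=(.531,.099) if n=='top' else (.5338,.0982)
    dx,dy=P[...,0]-c[0],P[...,1]-c[1]; r=np.hypot(dx,dy); a=np.degrees(np.arctan2(dy,dx))
    for lo in range(-180,180,30):
        print(n,lo,[ (int(k.sum()),np.nanmedian(P[...,2][k]).round(3)) if (k:=(r>=R)&(r<R+.003)&(a>=lo)&(a<lo+30)).sum()>1 else None for R in np.arange(.02,.044,.003)])
```

```text
top -180 [(6, np.float64(0.043)), (12, np.float64(0.043)), (11, np.float64(0.026)), (16, np.float64(0.018)), (10, np.float64(0.015)), (15, np.float64(0.016)), (13, np.float64(0.015)), (12, np.float64(0.017))]
top -150 [(11, np.float64(0.044)), (12, np.float64(0.042)), (16, np.float64(0.028)), (17, np.float64(0.02)), (12, np.float64(0.015)), (10, np.float64(0.016)), (15, np.float64(0.015)), (13, np.float64(0.016))]
top -120 [(9, np.float64(0.044)), (21, np.float64(0.027)), (11, np.float64(0.026)), (18, np.float64(0.02)), (11, np.float64(0.016)), (13, np.float64(0.016)), (11, np.float64(0.016)), (17, np.float64(0.016))]
top -90 [(8, np.float64(0.044)), (17, np.float64(0.041)), (15, np.float64(0.026)), (19, np.float64(0.018)), (8, np.float64(0.017)), (13, np.float64(0.015)), (14, np.float64(0.015)), (14, np.float64(0.016))]
top -60 [(8, np.float64(0.044)), (11, np.float64(0.043)), (16, np.float64(0.027)), (14, np.float64(0.019)), (11, np.float64(0.015)), (12, np.float64(0.016)), (12, np.float64(0.016)), (15, np.float64(0.016))]
top -30 [(7, np.float64(0.044)), (9, np.float64(0.043)), (1
[... 2702 characters left out ...]
6))]
scene 60 [(9, np.float64(0.045)), (9, np.float64(0.044)), (17, np.float64(0.041)), (11, np.float64(0.037)), (12, np.float64(0.038)), (12, np.float64(0.039)), (20, np.float64(0.038)), (30, np.float64(0.037))]
scene 90 [(9, np.float64(0.045)), (9, np.float64(0.043)), (12, np.float64(0.039)), (11, np.float64(0.038)), (8, np.float64(0.038)), (10, np.float64(0.038)), (10, np.float64(0.038)), (10, np.float64(0.037))]
scene 120 [(6, np.float64(0.044)), (10, np.float64(0.044)), (2, np.float64(0.042)), None, None, None, (2, np.float64(0.017)), (6, np.float64(0.016))]
scene 150 [None, (4, np.float64(0.043)), (4, np.float64(0.044)), None, None, None, (5, np.float64(0.016)), (6, np.float64(0.017))]
```

The duct block from the spigot's seat to the blower tops out at 37–38 mm and starts just outside the collar radius, on the +y side. That matches the hard stop: the collar's edge is sitting on the duct. I lift a little, shift away from the blower within the bore's play, and push again.

Request:
{"method": "send_rows", "body": {
  "increments": [
    [[0.4,0,0,-0.12,0],[0.4,-0.04,0,0,0],[0.4,-0.04,0,0,0],[0.4,0,0,0.04,0],[0.4,0,0,0.04,0],[0.4,0,0,0.04,0],[0.4,0,0,0,0],[0.4,0,0,0,0]]
  ]
}}

```text
time: 19.4
eef_pos: [0.5318, 0.0986, 0.0462]
ee_rot: [0.574, 0.819, 0.003, 0.0]
force: [-3.1, 6.1, 22.3]
finger_gap: 0.634
finger_force: 122.1
```

Run:
```python
from h import *
to([.5325,.0990,.0443]); tilt()
```

```text
t 19.4 pos [0.5318 0.0986 0.0462] yawY deg 19.9 units [0.005 0.027 0.064] q [ 0.181  0.467 -0.181  0.918  0.004  1.405] F [-3.1  6.1 22.3] M [ 1.42  0.98 -0.03] gap 0.634 ff 122.1 zaxis [ 0.0039  0.0043 -1.    ]
collar (array([0.0013, 0.0093, 0.0874]), np.int64(4967), np.float64(0.0005)) 5121
foot (array([-0.0004,  0.0007,  0.0157]), np.int64(18690), np.float64(0.00055)) 20291
bench (array([-0.0004,  0.0001, -0.0003]), np.int64(89763), np.float64(0.00054)) 95695
```

Request:
{"method": "send_rows", "body": {
  "increments": [
    [[0.4,0,0,-0.15,0],[0.4,0,0,-0.1,0],[0.4,0,0,0,0],[0.4,0,0,0,0.01],[0.4,0,0,0,-0.01],[0.4,0,0,0,0],[0.4,0,0,0,0],[0.4,0,0,0,0]]
  ]
}}

```text
time: 20.45
eef_pos: [0.5317, 0.0986, 0.0507]
ee_rot: [0.574, 0.819, 0.002, -0.0]
force: [2.9, 7.8, 3.9]
finger_gap: 0.637
finger_force: 120.8
```

Run:
```python
from h import *
to([.5325,.0990,.0443]); p,P=tilt()
s=ctrl.get_state(); zt=s['eef_pos'][2]+.0415
r=np.hypot(P[...,0]-.532,P[...,1]-.099); q=P[(r<.034)&(abs(P[...,2]-zt)<.003)]; print(len(q),cv2.minEnclosingCircle(q[:,:2].astype(np.float32)))
# duct near edge in wrist and scene clouds
z=np.load('scene.npz'); P0=cloud(z['d'],z['K'],z['T'])
for nm,Q,cx,cy in(('wrist',P,.5325,.099),('scene',P0,.5338,.0982)):
    k=(abs(Q[...,2]-.0375)<.0015)&(Q[...,1]-cy>.02)&(Q[...,1]-cy<.06); q=Q[k]-[cx,cy,0]
    print(nm,len(q),'x range by y',[(round(y,3),np.percentile(q[m,0],[2,98]).round(4),int(m.sum())) for y in np.arange(.02,.05,.004) if (m:=(q[:,1]>y)&(q[:,1]<y+.004)).sum()>3])
```

```text
t 20.45 pos [0.5317 0.0986 0.0507] yawY deg 19.9 units [0.004 0.028 0.213] q [ 0.181  0.463 -0.175  0.93   0.003  1.405] F [2.9 7.8 3.9] M [ 1.56 -0.68 -0.06] gap 0.637 ff 120.8 zaxis [ 0.0024  0.0038 -1.    ]
collar (array([0.0017, 0.0063, 0.0918]), np.int64(4980), np.float64(0.0005)) 5137
foot (array([-0.0001,  0.0007,  0.0157]), np.int64(17959), np.float64(0.00055)) 19517
bench (array([-0.0004,  0.0001, -0.0003]), np.int64(90394), np.float64(0.00054)) 96720
8149 ((0.5303834080696106, 0.10333099216222763), 0.03286045789718628)
wrist 3656 x range by y [(np.float64(0.02), array([-0.0189,  0.0186]), 35), (np.float64(0.024), array([-0.0151,  0.0173]), 199), (np.float64(0.028), array([-0.0146,  0.0176]), 405), (np.float64(0.032), array([-0.0144,  0.0177]), 412), (np.float64(0.036), array([-0.0143,  0.0179]), 414), (np.float64(0.04), array([-0.0139,  0.0178]), 439), (np.float64(0.044), array([-0.0138,  0.0185]), 423), (np.float64(0.048), array([-0.0138,  0.0181]), 441)]
scene 223 x range by y [(np.float64(0.02), array([0.0149, 0.0194]), 5), (np.float64(0.024), array([-0.0131,  0.0191]), 15), (np.float64(0.028), array([-0.0113,  0.0191]), 26), (np.float64(0.032), array([-0.0118,  0.0192]), 22), (np.float64(0.036), array([-0.013 ,  0.0185]), 23), (np.float64(0.04), array([-0.0114,  0.0214]), 24), (np.float64(0.044), array([-0.0125,  0.0204]), 25), (np.float64(0.048), array([-0.0117,  0.0211]), 25)]
```

Run:
```python
from h import *
from scipy.optimize import least_squares
p,P=wcloud(); s=ctrl.get_state(); t=s['eef_pos']; print(t.round(4),s['force'].round(1))
def fit(q,r):
    f=lambda x:np.hypot(q[:,0]-x[0],q[:,1]-x[1])-r
    o=least_squares(f,[.5317,.0987],loss='soft_l1',f_scale=.0007); return o.x.round(4),len(q),np.median(abs(o.fun)).round(5)
r=np.hypot(P[...,0]-t[0],P[...,1]-t[1])
for a,b in((.046,.06),(.06,.075),(.075,.088)): print('side',a,b,fit(P[(r<.033)&(r>.022)&(P[...,2]>a)&(P[...,2]<b)],.028))
q=P[(r<.016)&(P[...,2]>t[2]+.0535)&(P[...,2]<t[2]+.058)]; c=cv2.minEnclosingCircle(q[:,:2].astype(np.float32)); print('conetop',len(q),c,q[:,2].max())
# duct near end: lowest y of duct-height points per x column
k=(abs(P[...,2]-.0375)<.0015)&(P[...,1]>.115)&(P[...,1]<.15); q=P[k]
for x in np.arange(.514,.554,.002):
    m=(q[:,0]>x)&(q[:,0]<x+.002); 
    if m.sum()>5: print(round(x-.5317,4),(np.percentile(q[m,1],[0,5])-.0986).round(4),m.sum(),end=' | ')
```

```text
[0.5317 0.0985 0.0507] [3.2 8.3 4.1]
side 0.046 0.06 (array([0.532 , 0.0986]), 774, np.float64(0.00031))
side 0.06 0.075 (array([0.5318, 0.0986]), 1444, np.float64(0.00037))
side 0.075 0.088 (array([0.5319, 0.0984]), 1821, np.float64(0.00039))
conetop 1416 ((0.5318830609321594, 0.09858382493257523), 0.00986380036920309) 0.10780213429499161
-0.0177 [0.0208 0.0209] 6 | -0.0157 [0.0227 0.0232] 48 | -0.0137 [0.0237 0.0249] 179 | -0.0117 [0.0253 0.0268] 178 | -0.0097 [0.0257 0.0278] 159 | -0.0077 [0.027  0.0281] 157 | -0.0057 [0.027  0.0289] 160 | -0.0037 [0.0282 0.0289] 148 | -0.0017 [0.0281 0.0293] 152 | 0.0003 [0.028  0.0289] 155 | 0.0023 [0.028  0.0289] 145 | 0.0043 [0.028 0.029] 145 | 0.0063 [0.0275 0.0287] 152 | 0.0083 [0.0272 0.0283] 156 | 0.0103 [0.0258 0.0273] 153 | 0.0123 [0.0247 0.0266] 156 | 0.0143 [0.0238 0.0256] 173 | 0.0163 [0.022  0.0239] 158 | 0.0183 [0.0211 0.0249] 83 |
```

Request:
{"method": "send_rows", "body": {
  "increments": [
    [[0.4,0,0.02,-0.03,0.01],[0.4,0,0.015,0,0.01],[0.4,0,0,0,0.01],[0.4,0,0,0,0.01],[0.4,0,0,0,0],[0.4,0,0,0,0],[0.4,0,0,0,0],[0.4,0,0,0,0]]
  ]
}}

```text
time: 21.55
eef_pos: [0.5317, 0.0988, 0.0509]
ee_rot: [0.599, 0.8, 0.001, -0.001]
force: [2.4, 7.2, 2.5]
finger_gap: 0.638
finger_force: 120.9
```

Request:
{"method": "send_rows", "body": {
  "increments": [
    [[0.4,0,0,0,-0.02],[0.4,0,0,0,-0.02],[0.4,0,0,0,-0.02],[0.4,0,0,0,-0.02],[0.4,0,0,0,-0.02],[0.4,0,0,0,0],[0.4,0,0,0,0],[0.4,0,0,0,0]]
  ]
}}

```text
time: 22.55
eef_pos: [0.5321, 0.0986, 0.0511]
ee_rot: [0.536, 0.844, 0.002, -0.001]
force: [2.7, 7.0, 2.4]
finger_gap: 0.638
finger_force: 120.9
```

Run:
```python
from h import *
to([.5325,.0990,.0443])
```

```text
t 22.55 pos [0.5321 0.0986 0.0511] yawY deg 25.2 units [0.007 0.018 0.225] q [ 0.181  0.464 -0.171  0.934  0.003  1.312] F [2.7 7.  2.4] M [ 1.43 -0.61 -0.45] gap 0.638 ff 120.9 zaxis [ 9.0e-04  3.3e-03 -1.0e+00]
```

Request:
{"method": "send_rows", "body": {
  "increments": [
    [[0.4,0,0,0,0.02],[0.4,0,0,0,0.02],[0.4,0,0,0,0.02],[0.4,0,0,0,0.02],[0.4,0.05,0.03,0,0],[0.4,0.05,0.03,0,0],[0.4,0,0,0,0],[0.4,0,0,0,0]]
  ]
}}

```text
time: 23.55
eef_pos: [0.5316, 0.0992, 0.0505]
ee_rot: [0.588, 0.809, -0.001, -0.0]
force: [-0.4, -2.9, 3.9]
finger_gap: 0.639
finger_force: 121.1
```

Run:
```python
from h import *
to([.5325,.0990,.0443])
```

```text
t 23.55 pos [0.5316 0.0992 0.0505] yawY deg 18.0 units [-0.015  0.028  0.207] q [ 0.185  0.466 -0.169  0.937 -0.002  1.442] F [-0.4 -2.9  3.9] M [-0.68 -0.08 -0.04] gap 0.639 ff 121.1 zaxis [-0.0016 -0.0021 -1.    ]
```

Request:
{"method": "send_rows", "body": {
  "increments": [
    [[0.4,0,0.02,0.04,0],[0.4,0,0,0.04,0],[0.4,0,0,0.04,0],[0.4,0,0,0.04,0],[0.4,0,0,0.04,0],[0.4,0,0,0.04,0],[0.4,0,0,0,0],[0.4,0,0,0,0]]
  ]
}}

```text
time: 24.55
eef_pos: [0.5319, 0.0999, 0.0464]
ee_rot: [0.588, 0.809, -0.001, 0.0]
force: [-9.4, -6.8, 23.0]
finger_gap: 0.634
finger_force: 123.2
```

Run:
```python
from h import *
to([.5325,.0990,.0443]); tilt()
```

```text
t 24.55 pos [0.5319 0.0999 0.0464] yawY deg 18.0 units [-0.033  0.009  0.07 ] q [ 1.860e-01  4.710e-01 -1.740e-01  9.260e-01 -1.000e-03  1.442e+00] F [-9.4 -6.8 23. ] M [-1.2   1.87  0.12] gap 0.634 ff 123.2 zaxis [-4.0e-04 -1.2e-03 -1.0e+00]
collar (array([-0.0021,  0.0005,  0.0875]), np.int64(4847), np.float64(0.0005)) 4981
foot (array([-0.0001,  0.0005,  0.0157]), np.int64(18537), np.float64(0.00055)) 20050
bench (array([-0.0004,  0.0001, -0.0003]), np.int64(90276), np.float64(0.00054)) 96439
```

Run:
```python
from h import *
z=np.load('scene.npz'); p=z['p'][240:300,335:405]; P=cloud(z['d'],z['K'],z['T'])
a=cv2.resize(p,(790,590) if 0 else (400,343),interpolation=cv2.INTER_CUBIC); a=cv2.convertScaleAbs(a,alpha=1.6)
zz=np.clip((P[240:300,335:405,2]-.015)/.06,0,1); b=cv2.applyColorMap((zz*255).astype(np.uint8),cv2.COLORMAP_JET); b=cv2.resize(b,(400,343),interpolation=cv2.INTER_NEAREST)
cv2.imwrite('pics/spig.png',np.hstack([a,b]))
# duct height & profile along stand y (dir 88deg) through axis, from scene
d=np.array([np.cos(np.radians(88)),np.sin(np.radians(88))]); n=np.array([d[1],-d[0]])
Q=P.reshape(-1,3); w=Q[:,:2]-[.5338,.0987]; y=w@d; x=w@n
for x0 in(-.012,-.006,0,.006,.012):
    m=(abs(x-x0)<.003)&(y>.018)&(y<.05); i=np.argsort(y[m]); print(x0,[(round(1000*a,1),round(1000*b,1)) for a,b in zip(y[m][i],Q[m][i][:,2])][:14])
```

```text
-0.012 [(np.float64(18.3), np.float64(44.8)), (np.float64(19.1), np.float64(43.6)), (np.float64(19.3), np.float64(43.7)), (np.float64(21.0), np.float64(45.1)), (np.float64(21.0), np.float64(44.8)), (np.float64(21.7), np.float64(43.1)), (np.float64(23.4), np.float64(43.7)), (np.float64(24.0), np.float64(37.7)), (np.float64(25.6), np.float64(37.9)), (np.float64(25.9), np.float64(39.0)), (np.float64(26.4), np.float64(36.5)), (np.float64(27.3), np.float64(39.4)), (np.float64(27.7), np.float64(36.2)), (np.float64(28.7), np.float64(39.4))]
-0.006 [(np.float64(19.3), np.float64(43.2)), (np.float64(19.9), np.float64(52.6)), (np.float64(21.2), np.float64(44.8)), (np.float64(21.3), np.float64(44.7)), (np.float64(22.0), np.float64(42.6)), (np.float64(22.2), np.float64(44.0)), (np.float64(22.6), np.float64(44.7)), (np.float64(23.2), np.float64(42.8)), (np.float64(24.5), np.float64(42.4)), (np.float64(24.7), np.float64(43.4)), (np.float64(25.8), np.float64(42.0)), (np.float64(26.0), np.float64(43.0)), (np.float64(26.3), np.float64(39.3)), (np.float64(26.7), np.float64(36.8))]
0 [(np.float64(18.0)
[... 952 characters left out ...]
25.8), np.float64(36.3)), (np.float64(25.9), np.float64(45.5)), (np.float64(26.0), np.float64(40.8))]
0.012 [(np.float64(18.8), np.float64(43.0)), (np.float64(20.6), np.float64(35.4)), (np.float64(20.6), np.float64(44.3)), (np.float64(20.9), np.float64(44.7)), (np.float64(21.4), np.float64(42.7)), (np.float64(22.0), np.float64(44.7)), (np.float64(22.8), np.float64(43.0)), (np.float64(23.2), np.float64(43.6)), (np.float64(23.5), np.float64(40.6)), (np.float64(24.0), np.float64(37.9)), (np.float64(24.2), np.float64(39.0)), (np.float64(24.2), np.float64(43.0)), (np.float64(24.7), np.float64(40.7)), (np.float64(24.9), np.float64(45.3))]<stdin>:4: RuntimeWarning: invalid value encountered in cast
```

View pics/spig.png

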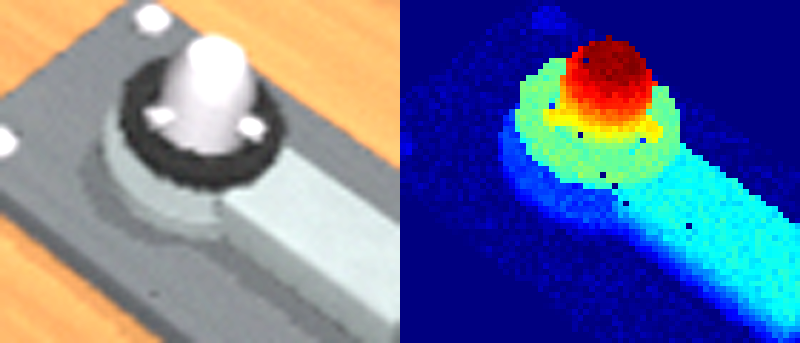

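The left panel shows the duct running right up to the seal at (230,190), with its top at about 37.5 mm by depth colour. I find the true lateral play with the nozzle lifted off the seal, starting at the +y side.

Request:
{"method": "send_rows", "body": {
  "increments": [
    [[0.4,0,0,-0.15,0],[0.4,0,0,-0.15,0],[0.4,0,0,-0.15,0],[0.4,0.05,0,0,0],[0.4,0,0,0,0],[0.4,0,0,0,0],[0.4,0,0,0,0],[0.4,0,0,0,0]]
  ]
}}

```text
time: 25.6
eef_pos: [0.5325, 0.1017, 0.057]
ee_rot: [0.588, 0.809, -0.0, 0.0]
force: [1.0, -4.2, -3.5]
finger_gap: 0.637
finger_force: 121.3
```

Run:
```python
from h import *
to([.5325,.0990,.0443]); p,P=tilt()
k=(abs(P[...,2]-.0375)<.004)&(abs(P[...,0]-.534)<.01)&(P[...,1]>.14)&(P[...,1]<.17); print('duct z',np.median(P[k][:,2]).round(5),k.sum())
```

```text
t 25.6 pos [0.5325 0.1017 0.057 ] yawY deg 18.0 units [-0.087 -0.027  0.424] q [ 1.890e-01  4.600e-01 -1.600e-01  9.510e-01 -1.000e-03  1.445e+00] F [ 1.  -4.2 -3.5] M [-0.91 -0.41  0.02] gap 0.637 ff 121.3 zaxis [-1.e-04 -6.e-04 -1.e+00]
collar (array([-0.0001, -0.0017,  0.0976]), np.int64(2245), np.float64(0.00031)) 2251
foot (array([-0.0001,  0.0004,  0.0157]), np.int64(16609), np.float64(0.00056)) 18045
bench (array([-0.0004,  0.    , -0.0003]), np.int64(92621), np.float64(0.00054)) 98981
duct z 0.03769 1900
```

Request:
{"method": "send_rows", "body": {
  "increments": [
    [[0.4,-0.05,0,0,0],[0.4,-0.05,0,0,0],[0.4,-0.05,0,0,0],[0.4,-0.05,0,0,0],[0.4,0,0,0,0],[0.4,0,0,0,0],[0.4,0,0,0,0],[0.4,0,0,0,0]]
  ]
}}

```text
time: 26.65
eef_pos: [0.5335, 0.0986, 0.0572]
ee_rot: [0.587, 0.81, 0.001, -0.002]
force: [-1.7, 6.5, -3.3]
finger_gap: 0.632
finger_force: 121.2
```

Run:
```python
from h import *
to([.5325,.0990,.0443])
```

```text
t 26.65 pos [0.5335 0.0986 0.0572] yawY deg 18.1 units [ 0.022 -0.027  0.43 ] q [ 0.18   0.461 -0.158  0.953  0.005  1.434] F [-1.7  6.5 -3.3] M [ 1.26  0.3  -0.04] gap 0.632 ff 121.2 zaxis [-0.0015  0.0045 -1.    ]
```

Lateral play measured: y from 98.6 to 101.7 mm, i.e. ±1.5 mm as expected, so the true axis is at about (0.533, 0.1001). I had been pushing off-centre by 1.5 mm. I centre exactly, then push.

Request:
{"method": "send_rows", "body": {
  "increments": [
    [[0.4,0.06,0,0,0],[0.4,0.06,0,0,0],[0.4,0,0,0,0],[0.4,0,0,0,0],[0.4,0,0,0.08,0],[0.4,0,0,0.08,0],[0.4,0,0,0,0],[0.4,0,0,0,0]]
  ]
}}

```text
time: 27.65
eef_pos: [0.5332, 0.0997, 0.0526]
ee_rot: [0.588, 0.809, -0.0, 0.0]
force: [-0.0, -1.0, -1.0]
finger_gap: 0.64
finger_force: 121.1
```

Request:
{"method": "send_rows", "body": {
  "increments": [
    [[0.4,0,0,0.06,0],[0.4,0,0,0.06,0],[0.4,0,0,0.06,0],[0.4,0,0,0.06,0],[0.4,0,0,0.04,0],[0.4,0,0,0.04,0],[0.4,0,0,0,0],[0.4,0,0,0,0]]
  ]
}}

```text
time: 28.65
eef_pos: [0.5333, 0.0996, 0.0463]
ee_rot: [0.587, 0.809, 0.001, 0.001]
force: [-8.1, -3.3, 24.2]
finger_gap: 0.639
finger_force: 123.8
```

Run:
```python
from h import *
to([.533,.1001,.0443]); tilt()
```

```text
t 28.65 pos [0.5333 0.0996 0.0463] yawY deg 18.0 units [ 0.019 -0.005  0.067] q [ 0.185  0.472 -0.173  0.924 -0.     1.441] F [-8.1 -3.3 24.2] M [-0.5   2.02  0.05] gap 0.639 ff 123.8 zaxis [ 2.e-03  1.e-04 -1.e+00]
collar (array([-0.0025,  0.0041,  0.0875]), np.int64(4909), np.float64(0.0005)) 5046
foot (array([-0.0002,  0.0004,  0.0157]), np.int64(18624), np.float64(0.00055)) 20176
bench (array([-0.0004,  0.0001, -0.0003]), np.int64(90210), np.float64(0.00054)) 96317
```

Request:
{"method": "send_rows", "body": {
  "increments": [
    [[0.4,0,0,-0.15,0],[0.4,0,0,-0.15,0],[0.4,-0.07,0,0,0],[0.4,-0.07,0,0,0],[0.4,0,0,0.1,0],[0.4,0,0,0.1,0],[0.4,0,0,0.1,0],[0.4,0,0,0,0]]
  ]
}}

```text
time: 29.7
eef_pos: [0.5339, 0.0989, 0.0462]
ee_rot: [0.587, 0.81, 0.003, -0.002]
force: [-12.1, 6.0, 25.3]
finger_gap: 0.632
finger_force: 124.1
```

Run:
```python
from h import *
to([.533,.1001,.0443]); p,P=tilt()
b=p[230:290,130:400] if 0 else p[150:300,130:390]
sc=optics.capture('scene')[0][235:300,330:405]
cv2.imwrite('pics/gap.png',cv2.convertScaleAbs(np.hstack([cv2.resize(b,(440,254)),cv2.resize(sc,(293,254),interpolation=cv2.INTER_CUBIC)]),alpha=1.8))
```

```text
t 29.7 pos [0.5339 0.0989 0.0462] yawY deg 18.2 units [ 0.046 -0.016  0.062] q [ 0.18   0.473 -0.171  0.925  0.007  1.433] F [-12.1   6.   25.3] M [1.45 2.36 0.09] gap 0.632 ff 124.1 zaxis [ 1.0e-04  6.7e-03 -1.0e+00]
collar (array([-0.0035,  0.0107,  0.0873]), np.int64(5024), np.float64(0.00049)) 5478
foot (array([-0.0002,  0.0004,  0.0157]), np.int64(18706), np.float64(0.00055)) 20321
bench (array([-0.0004,  0.0001, -0.0003]), np.int64(90383), np.float64(0.00054)) 96523
```

View pics/gap.png

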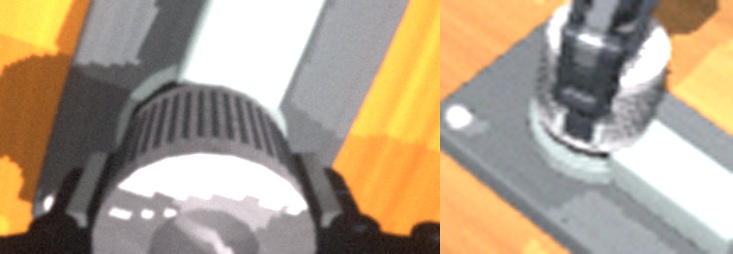

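The left panel shows the collar edge at (200,95) over the duct. The right panel shows the near finger's tip at (578,135) reaching down close to the collar's lower edge. I check the fingertip's height and what lies under it.

Run:
```python
from h import *
p,d,K,T=cap('scene'); P=cloud(d,K,T); c=np.array([.535,.0985])
w=P[...,:2]-c; r=np.hypot(*np.moveaxis(w,-1,0)); a=np.degrees(np.arctan2(w[...,1],w[...,0]))
for lo in range(-60,121,15):
    print(lo,end=': ')
    for R0,R1 in((.022,.0265),(.0265,.029),(.029,.031),(.031,.034),(.034,.038),(.038,.043)):
        m=(a>=lo)&(a<lo+15)&(r>=R0)&(r<R1); q=np.sort(P[m][:,2]); print(R0,(q*1000).round(0).astype(int)[::max(1,len(q)//7)].tolist(),end=' ')
    print()
```

```text
-60: 0.022 [87, 89, 490, 491, 492, 492, 492, 492, 493] 0.0265 [26, 26, 27, 87, 88, 491, 491, 492] 0.029 [21, 27, 59, 68, 80, 490, 491, 494] 0.031 [14, 17, 486, 489, 492, 495, 496] 0.034 [15, 219, 241, 263, 281, 486, 493, 497] 0.038 [14, 180, 200, 216, 491, 492, 494, 495] 
-45: 0.022 [25, 27, 152, 154, 489, 490, 490, 491] 0.0265 [26, 40, 69, 87, 487, 488, 489, 491] 0.029 [16, 21, 41, 54, 62, 69, 82, 488] 0.031 [14, 17, 220, 222, 225, 486, 487, 488] 0.034 [15, 233, 245, 267, 279, 292, 484, 491] 0.038 [15, 181, 198, 215, 304, 479, 487, 491] 
-30: 0.022 [25, 32, 147, 151, 485, 487, 488, 489] 0.0265 [27, 38, 47, 88, 144, 149, 486, 488] 0.029 [15, 25, 55, 68, 85, 146, 484, 487] 0.031 [15, 26, 220, 223, 227, 482, 483, 485] 0.034 [12, 208, 242, 261, 275, 290, 476, 484] 0.038 [14, 196, 218, 423, 430, 471, 476, 482] 
-15: 0.022 [25, 26, 119, 484, 485, 486, 487, 487, 488] 0.0265 [15, 27, 55, 133, 482, 483, 484, 487] 0.029 [15, 23, 40, 54, 133, 226, 481, 483] 0.031 [15, 126, 220, 226, 275, 477, 479, 481] 0.034 [15, 203, 236, 257, 274, 293, 470, 480] 0.038 [14, 306, 391, 407, 424, 439, 463] 
0: 0
[... 1803 characters left out ...]
5, 368, 502, 506] 0.034 [36, 198, 257, 310, 359, 389, 502, 506] 0.038 [35, 39, 489, 496, 500, 502, 504, 506] 
105: 0.022 [87, 88, 89, 91, 503, 505, 505, 506, 506, 506] 0.0265 [36, 37, 55, 75, 506, 507, 507, 508, 508, 509] 0.029 [37, 38, 219, 506, 506, 508, 509, 509, 510] 0.031 [37, 219, 275, 312, 369, 508, 509, 511] 0.034 [36, 221, 342, 359, 368, 391, 508, 511] 0.038 [37, 383, 497, 506, 508, 509, 510, 512] 
120: 0.022 [87, 88, 496, 498, 500, 502, 506, 506, 507] 0.0265 [506, 507, 509, 510, 511, 511, 512, 512] 0.029 [37, 511, 511, 512, 513, 513, 513, 514, 514] 0.031 [219, 511, 512, 513, 513, 514, 514] 0.034 [219, 366, 389, 512, 513, 514, 515, 516] 0.038 [339, 355, 362, 383, 513, 514, 516, 517]
```

Run:
```python
from h import *
z=np.load('scene.npz'); P=cloud(z['d'],z['K'],z['T']).reshape(-1,3)
d=np.array([np.cos(np.radians(88)),np.sin(np.radians(88))]); n=np.array([d[1],-d[0]])
w=P[:,:2]-[.5341,.0991]; y=w@d*1e3; x=w@n*1e3; zz=P[:,2]*1e3
for x0,x1 in((-18,-14),(-14,-11),(11,13),(13,15),(15,17),(17,19),(19,22)):
    m=(x>=x0)&(x<x1)&(y>12)&(y<36)&(zz<47); i=np.argsort(y[m]); print(x0,x1,' '.join(f'{a:.0f}:{b:.0f}' for a,b in zip(y[m][i],zz[m][i])))
m=(y>45)&(y<70)&(abs(zz-37.5)<1.5); print('duct x range',np.percentile(x[m],[1,99]))
```

```text
-18 -14 13:44 14:43 17:42 19:44 24:38 30:36 33:39 35:37
-14 -11 12:45 14:43 16:45 18:45 19:44 21:45 21:43 25:39 26:36 27:39 28:39 29:39 30:37 32:39 33:38 35:38
11 13 13:27 14:25 15:44 16:26 16:44 17:42 18:43 21:43 24:39 24:43 29:40 30:37 31:38 36:40
13 15 12:27 13:25 13:43 16:44 17:25 20:35 20:45 21:43 22:38 23:44 23:41 24:38 25:40 27:39 28:38 29:38 33:38 35:40
15 17 12:44 15:44 16:26 18:44 18:25 20:40 20:31 22:41 23:36 25:39 26:37 28:38 28:17 30:36 30:15 32:40 33:37 34:38 35:15 36:39
17 19 12:43 13:28 13:25 13:43 15:26 15:25 17:27 18:25 20:46 20:39 21:45 21:30 22:27 22:38 22:17 23:35 23:24 24:33 24:18 25:15 25:34 25:26 25:31 26:19 26:16 26:25 27:30 27:23 27:37 28:20 28:30 29:16 29:25 29:29 29:38 29:34 30:24 30:33 31:30 31:27 31:36 31:24 32:35 33:33 33:29 33:16 33:21 34:28 34:36 34:15 34:34 35:22 35:19 35:37 36:34
19 22 13:37 13:25 14:45 15:42 15:26 16:43 17:41 17:46 18:40 18:25 18:46 19:22 20:46 20:27 20:28 21:19 21:25 21:17 22:25 23:21 23:27 23:15 24:22 25:29 25:33 26:24 27:17 28:17 28:35 29:15 31:17 31:22 32:17 33:24 33:16 35:26 36:16 36:34
duct x range [-15.8270004   19.48758923]
```

The stop is repeatable at every lateral position. One cheap thing to rule out is the low grip, since the finger tips are about level with the underside. I let the nozzle rest on the seal, with the pins engaged, and regrip 7 mm higher.

Request:
{"method": "send_rows", "body": {
  "increments": [
    [[0.4,0.06,0,-0.15,0],[0.4,0.06,0,-0.1,0],[0.4,0,0,-0.1,0],[0.4,0,0,0,0],[0.4,0,0,0,0],[1,0,0,0,0],[1,0,0,0,0],[1,0,0,0,0]]
  ]
}}

```text
time: 30.85
eef_pos: [0.5335, 0.0992, 0.0535]
ee_rot: [0.588, 0.809, 0.0, 0.0]
force: [-0.6, -0.6, -0.5]
finger_gap: 0.998
finger_force: 0.0
```

Run:
```python
from h import *
to([.533,.1001,.0595]); p,P=tilt()
```

```text
t 30.85 pos [0.5335 0.0992 0.0535] yawY deg 18.0 units [ 0.032 -0.006 -0.199] q [ 0.184  0.464 -0.163  0.943  0.     1.44 ] F [-0.6 -0.6 -0.5] M [-0.02 -0.03  0.03] gap 0.998 ff 0.0 zaxis [ 3.e-04  1.e-04 -1.e+00]
collar (array([-0.0006,  0.0012,  0.0936]), np.int64(5017), np.float64(0.0005)) 5153
foot (array([-0.0002,  0.0004,  0.0157]), np.int64(18332), np.float64(0.00055)) 19965
bench (array([-0.0004,  0.0001, -0.0003]), np.int64(90962), np.float64(0.00054)) 97311
```

Request:
{"method": "send_rows", "body": {
  "increments": [
    [[1,0.03,0,-0.23,0],[1,0,0,0,0.1],[1,0,0,0,0.1],[1,0,0,0,0],[0.4,0,0,0,0],[0.4,0,0,0,0],[0.4,0,0,0,0],[0.4,0,0,0,0]]
  ],
  "newtons": 110
}}

```text
time: 31.9
eef_pos: [0.5332, 0.1001, 0.0605]
ee_rot: [0.707, 0.708, 0.0, 0.0]
force: [-0.3, -0.6, 1.2]
finger_gap: 0.632
finger_force: 114.9
```

Run:
```python
from h import *
to([.533,.1001,.0525]); p,P=tilt()
```

```text
t 31.9 pos [0.5332 0.1001 0.0605] yawY deg 0.1 units [-0.001 -0.006  0.267] q [ 0.186  0.456 -0.155  0.959  0.     1.755] F [-0.3 -0.6  1.2] M [-0.02  0.07  0.02] gap 0.632 ff 114.9 zaxis [ 3.e-04  1.e-04 -1.e+00]
collar (array([-0.001 ,  0.0012,  0.093 ]), np.int64(4882), np.float64(0.00051)) 5073
foot (array([-0.0003,  0.0004,  0.0157]), np.int64(15894), np.float64(0.00055)) 17219
bench (array([-0.0004,  0.0001, -0.0003]), np.int64(99698), np.float64(0.00055)) 106932
```

Request:
{"method": "send_rows", "body": {
  "increments": [
    [[0.4,0,0,0.06,0],[0.4,0,0,0.06,0],[0.4,0,0,0.06,0],[0.4,0,0,0.06,0],[0.4,0,0,0.06,0],[0.4,0,0,0.04,0],[0.4,0,0,0,0],[0.4,0,0,0,0]]
  ]
}}

```text
time: 32.95
eef_pos: [0.5332, 0.0999, 0.0548]
ee_rot: [0.707, 0.707, 0.001, 0.001]
force: [-11.0, -2.3, 32.0]
finger_gap: 0.633
finger_force: 118.5
```

Run:
```python
from h import *
to([.533,.1001,.0532]); p,P=tilt()
```

```text
t 32.95 pos [0.5332 0.0999 0.0548] yawY deg 0.0 units [ 0.006 -0.008  0.053] q [ 0.185  0.461 -0.165  0.942 -0.     1.755] F [-11.   -2.3  32. ] M [-0.41  2.53  0.14] gap 0.633 ff 118.5 zaxis [ 2.6e-03  3.0e-04 -1.0e+00]
collar (array([0.0005, 0.0063, 0.0874]), np.int64(4862), np.float64(0.00049)) 5079
foot (array([-0.0003,  0.0004,  0.0157]), np.int64(16682), np.float64(0.00055)) 18082
bench (array([-0.0004,  0.0001, -0.0003]), np.int64(98959), np.float64(0.00054)) 105924
```

Request:
{"method": "send_rows", "body": {
  "increments": [
    [[0.4,0,0,-0.2,0],[0.4,-0.04,-0.03,-0.1,0],[0.4,-0.04,-0.03,0,0],[0.4,0,0,0.1,0],[0.4,0,0,0.1,0],[0.4,0,0,0.1,0],[0.4,0,0,0.06,0],[0.4,0,0,0,0]]
  ],
  "newtons": 120
}}

```text
time: 34.0
eef_pos: [0.5331, 0.0994, 0.0546]
ee_rot: [0.707, 0.708, 0.004, 0.001]
force: [-11.3, 1.9, 40.5]
finger_gap: 0.632
finger_force: 129.9
```

Run:
```python
from h import *
to([.533,.1001,.0532]); p,P=tilt()
```

```text
t 34.0 pos [0.5331 0.0994 0.0546] yawY deg 0.1 units [ 0.025 -0.004  0.046] q [ 0.183  0.458 -0.17   0.935  0.003  1.752] F [-11.3   1.9  40.5] M [0.81 2.7  0.13] gap 0.632 ff 129.9 zaxis [ 0.0062  0.0043 -1.    ]
collar (array([0.0031, 0.0165, 0.0871]), np.int64(4847), np.float64(0.00051)) 5263
foot (array([-0.0006,  0.0009,  0.0156]), np.int64(16820), np.float64(0.00055)) 18186
bench (array([-0.0004,  0.0001, -0.0003]), np.int64(98998), np.float64(0.00054)) 106027
```

Collar height and tilt together (87.4 mm at 0.006 rad, 87.1 mm at 0.0165 rad) show the collar rim resting on the duct's near end at +y. A slight lean of 1–2° within the bore's play lets the seal go right down on its stop. I add a little lateral bias and check.

Request:
{"method": "send_rows", "body": {
  "increments": [
    [[0.4,-0.05,-0.02,0,0],[0.4,-0.05,-0.02,0,0],[0.4,-0.05,-0.02,0,0],[0.4,0,0,0,0],[0.4,0,0,0,0],[0.4,0,0,0,0],[0.4,0,0,0,0],[0.4,0,0,0,0]]
  ]
}}

```text
time: 35.05
eef_pos: [0.5331, 0.0991, 0.0544]
ee_rot: [0.706, 0.708, 0.008, -0.001]
force: [-5.7, 12.3, 32.7]
finger_gap: 0.627
finger_force: 128.6
```

Run:
```python
from h import *
to([.533,.1001,.0532]); p,P=tilt()
```

```text
t 35.05 pos [0.5331 0.0991 0.0544] yawY deg 0.2 units [ 0.033 -0.002  0.04 ] q [ 0.178  0.455 -0.176  0.928  0.011  1.745] F [-5.7 12.3 32.7] M [ 3.09  1.74 -0.07] gap 0.627 ff 128.6 zaxis [ 0.0092  0.0128 -0.9999]
collar (array([0.0076, 0.0269, 0.0869]), np.int64(4827), np.float64(0.00049)) 5533
foot (array([-0.0003,  0.0008,  0.0157]), np.int64(16872), np.float64(0.00055)) 18233
bench (array([-0.0004,  0.0001, -0.0003]), np.int64(99113), np.float64(0.00054)) 106174
```

Request:
{"method": "send_rows", "body": {
  "increments": [
    [[0.4,-0.03,0,0.04,0],[0.4,-0.03,0,0.04,0],[0.4,0,0,0.02,0],[0.4,0,0,0,0],[0.4,0,0,0,0],[0.4,0,0,0,0],[0.4,0,0,0,0],[0.4,0,0,0,0]]
  ]
}}

```text
time: 36.1
eef_pos: [0.5331, 0.0988, 0.0541]
ee_rot: [0.705, 0.709, 0.01, -0.002]
force: [-12.8, 15.0, 49.8]
finger_gap: 0.634
finger_force: 130.7
```

Run:
```python
from h import *
to([.533,.1001,.0532]); p,P=tilt()
```

```text
t 36.1 pos [0.5331 0.0988 0.0541] yawY deg 0.3 units [ 0.043 -0.005  0.03 ] q [ 0.175  0.454 -0.179  0.925  0.014  1.741] F [-12.8  15.   49.8] M [ 3.79  3.14 -0.04] gap 0.634 ff 130.7 zaxis [ 0.0105  0.0164 -0.9998]
collar (array([0.0081, 0.0359, 0.0867]), np.int64(4777), np.float64(0.0005)) 5628
foot (array([-0.0005,  0.0004,  0.0157]), np.int64(16901), np.float64(0.00055)) 18279
bench (array([-0.0004,  0.0001, -0.0003]), np.int64(99079), np.float64(0.00054)) 106165
```

The lean is now about 2° and the low rim is at 36 mm, so by geometry the seal is on its stop. I ease the force slightly, confirm it holds still, and hand in.

Request:
{"method": "send_rows", "body": {
  "increments": [
    [[0.4,0,-0.02,-0.03,0],[0.4,0,0,0,0],[0.4,0,0,0,0],[0.4,0,0,0,0],[0.4,0,0,0,0],[0.4,0,0,0,0],[0.4,0,0,0,0],[0.4,0,0,0,0]]
  ]
}}

```text
time: 37.15
eef_pos: [0.5331, 0.0989, 0.0542]
ee_rot: [0.705, 0.709, 0.01, -0.002]
force: [-9.3, 15.9, 43.4]
finger_gap: 0.628
finger_force: 129.5
```

Run:
```python
from h import *
to([.533,.1001,.0532]); p,P=tilt()
print(hand_in())
```

```text
t 37.15 pos [0.5331 0.0989 0.0542] yawY deg 0.3 units [ 0.041 -0.003  0.033] q [ 0.175  0.454 -0.179  0.924  0.014  1.742] F [-9.3 15.9 43.4] M [ 3.9   2.42 -0.03] gap 0.628 ff 129.5 zaxis [ 0.0112  0.0164 -0.9998]
collar (array([0.0092, 0.0341, 0.0867]), np.int64(4768), np.float64(0.0005)) 5605
foot (array([-0.0004,  0.0004,  0.0157]), np.int64(16905), np.float64(0.00055)) 18255
bench (array([-0.0004,  0.0001, -0.0003]), np.int64(98928), np.float64(0.00054)) 106187
the job is handed in; nothing more can be done
None
```

I handed the job in with the nozzle keyed over the pins and held down on the seal, but by my measurement its underside centre is about 1 mm above the home height: the collar's rim seems to rest on the stand's duct, so I leaned it about 2° until its low edge should have the seal on its stop (pushing about 43 N, 37 s used, bowl, tin and hammer not approached).

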